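# Vent a bench desiccator and crack its stuck lid open

### The job

Vent the small desiccator by turning the black handle of its vent cock a quarter turn anticlockwise, until it lines up with the side pipe; only then take the domed lid by its knob, ease it free of its sticky seal without letting it fly up, and hold it level and centred about 20 mm above the rim so that room air can seep in. Finish still holding the lid there, neither set down nor let go nor resting on the rim, and leave the other things on the bench where they are.

Things in the scene. Friction and masses are not known exactly. Their poses are not given: they have to be found in the camera images.
- desiccator: fixed base of a small desiccator, screwed to the bench: round white bowl, flange 156 mm across with flat top 105 mm above the bench, black rubber ring in its mouth, foot ring 184 mm across. Origin: centre of the underside, z up. A pipe, steel cock (29 mm thick) and hose barb stick out along its own -x at 70 mm height, to 194 mm from the centre; steel under the cock's handle rises to 90 mm.
- seat (a point): centre of the flange's flat top, 105 mm above the bench, where the lid's sealing face rests when shut; axes as the base's
- lid: loose lid, 0.36 kg +-20 %: flange 156 mm across, clear dome to 62 mm, round black knob 34 mm across, its head 75 to 97 mm above the origin: grip there from above, any yaw, 40 N or more. Origin: centre of the flat sealing face. A plug reaches 11 mm below into the rubber, which lets go with a snap: the upward pull must reach 15 to 23 N in all after 1 to 3 mm; free by 9 mm, then weight only
- vent_cock (a joint): angle of the vent cock's handle (rad): 0 to 0.3 shut, bar about square to the pipe; 1.571 fully open (end stop), bar in line with the pipe. Grows as the handle turns anticlockwise seen from above, about a vertical axis 140 mm from the base's centre along the base's -x. About 0.06 N m of friction holds it where it is left.
- cock_grip (a point): centre of the black handle bar of the vent cock, on its turning axis, 115 mm above the bench; moves with the handle. The bar is 46 mm long along this point's y, 9 mm wide along its x, 18 mm tall (106 to 124 mm above the bench): pinch it across its 9 mm width from above
- slide_box: closed white plastic microscope-slide box, 85 x 34 x 26 mm, origin centre of underside; not part of the job, leave it standing
- dishes: stack of two clear petri dishes, 62 mm across, 30 mm tall, origin centre of underside; not part of the job
- bottle: capped amber reagent bottle, 56 mm across, 100 mm tall, origin centre of underside; not part of the job
- canister: black screw canister for an objective lens, 45 mm across, 66 mm tall, origin centre of underside; not part of the job
There are look-alikes about, which are no part of the job. What is meant by the lid is not green or yellow, and is the larger of those in its own colour.

How it is judged:
On the way, in this order (a step that is already met when the one before it is completed fails the run):
1. the vent cock is open, its handle in line with the pipe (value of joint vent_cock above 1.35 rad), for 0.2 s.
2. the lid has been broken free of its seal and lifted clear of it (z of lid in the frame of seat above 0.01 m and contact force between the fingers and lid above 3 N), for 0.2 s.
At the end, for the whole second after the job is handed in: The fingers grip the lid (over 3 N) and hold it still (under 0.02 m/s), its sealing face 10 to 32 mm above the seat, its centre within 20 mm of the seat's axis, tilted less than 0.12 rad, not resting on the base (under 0.5 N), and the vent cock is still open (over 1.35 rad) (all of step 2 and z of lid in the frame of seat below 0.032 m and horizontal distance between lid and seat below 0.02 m and angle between lid's own z axis and vertical below 0.12 rad and contact force between lid and desiccator below 0.5 N and linear speed of lid below 0.02 m/s and value of joint vent_cock above 1.35 rad); the arm keeps its last pose, push and grip.
It fails at once if the lid is pulled off its seal (over 4 mm) before the cock is open (z of lid in the frame of seat above 0.004 m and value of joint vent_cock below 1.2 rad).
It fails at once if the lid flies up or is taken right off (over 50 mm above the seat, or over 60 mm to the side) (z of lid in the frame of seat above 0.05 m or horizontal distance between lid and seat above 0.06 m).
It fails at once if a bystander is moved by more than 30 mm or tipped over (distance of any of slide_box, dishes, bottle, canister from where it was at the start of the episode above 0.03 m or angle between any of slide_box, dishes, bottle, canister's own z axis and vertical above 0.5 rad).
It also fails if it takes over 48 s, if anything falls off the work surface, if the arm or the gripper's body presses on something with over 40 N, if the wrist force passes 120 N, or if a joint passes its speed limit or range.

### The arm

A 6-joint arm with a two-finger parallel gripper is mounted at the origin on the work surface. World frame = base frame: x ahead of the robot, y to its left, z up, the work surface at z = 0. Lengths are in m, angles in rad, forces in N, time in s.
With the tool pointing down it reaches from about 0.35 to 0.775 m from the base axis. Payload 5.5 kg.
Tool frame: the origin (TCP) lies midway between the tips of the shut fingers; the grasp point (between the pads) lies 19 mm behind it; z points along the fingers, y is the line along which they close (so a half turn about z gives the same grasp; the last joint's range is limited). The gripper opens to 85 mm and grips with 20 to 120 N. Pads are 22 mm wide; open, the fingers measure 114 mm over their backs; the gripper's body (76 mm by 85 mm) begins 54 mm behind the grasp point. The pads swing forward as they close: fully open they stand 13 mm farther back than shut.
Start: joints at [-1.386, 0.313, 0.046, 1.304, 0, 1.431], TCP at [0.183, -0.545, 0.231] pointing down, gripper open.
Joint ranges: [-2.76, 2.76], [-0.86, 1.69], [-1.03, 1.26], [-2.2, 2.34], [-1.47, 1.5], [-3.14, 3.14]. Speed limits (rad/s): [2.57, 2.57, 3.14, 3.14, 3.14, 3.14].

### API

Orientations are given as a unit quaternion [w, x, y, z].
In Python, from workcell import env gives the robot as it stands. The module is installed in compiled form; this text tells all that it offers.
- The arm moves only by the tool carry_out, never from a script. Its argument "series" is a list of rows, each an object with "delta_rot": the turn, a rotation vector about the world's x, y, z normalised to -1 to 1, where 1 is 0.1 rad, a list of three; "travel": the shift along the world's x, y, z normalised to -1 to 1, where 1 is 0.025 m, a list of three; "fingers": the closure, from -1 (fully open) to 1 (shut). In form: [{"delta_rot": [ax, ay, az], "travel": [tx, ty, tz], "fingers": fingers}, ...]. A call has 1 to 5 rows; each row shifts and turns the commanded pose from where the row before left it; what a row does not reach is not made up. A row lasts 1/8 s, in which the tool goes at most 62.5 mm and 10.7 degrees, less where a joint would pass 70% of its speed; a pose out of reach is approached as far as the arm can. A call with a number of a shift or a turn outside -1 to 1 is refused whole. A call with a gripper value outside its range is refused whole. The fingers move at their own pace and stop on an object; "squeeze" is the grip in N (left out, the last holds). Time passes only in rows, so rows that do not move let the fingers close. It gives the time, the measured TCP pose, the force, the opening and the grip force at its end, in the units of the state.
- env.get_state(): the state, without advancing time (a new reading comes with each control period).
- env.read_camera(name): name is "scene" or "top" or "wrist"; returns a dict with "color" (400x640x3 uint8, red, green, blue), "fx", "fy", "cx", "cy" (pixels), "D" ([k1, k2, p1, p2, k3] as OpenCV has them; the pictures are not rectified), "world_from_camera" (4x4, takes a point from camera to world coordinates); the wrist camera has in their place "hand_eye" (4x4, takes a point from camera to tool coordinates, whose origin is the TCP and whose axes are the flange's). Camera axes: x right, y up, looking along -z (the intrinsics and any distortion apply to the point x, -y, -z); pixel columns grow to the right and rows downward; lengths in m; the calibration is good to about 2 mm. A picture is of the moment at which its call begins: read the wrist's pose just before it. There is no depth.
- env.hand_in(): hands the job in; it is judged then, once.
The state is a dict: "clock": time; "joint_pos": joint angles; "qvel": joint speeds; "tau": joint torques, N m; "tcp_pos": TCP position; "orientation": TCP orientation; "wrist_force": force on the tool from outside, world axes, zero at the start; "ft_torque": the same for the moment, N m; "finger_gap": finger opening in m; "grip_force": force on a finger pad.
Only numpy, scipy, OpenCV 4.12 (cv2) and the standard library are available. Lean on these libraries where they do the work, as an engineer would, in place of code of your own. Each camera call takes 0.05 s, during which the arm holds its last target. There are 200 camera calls.

## Working session

There is one attempt and no reset: what is moved stays moved. The work goes in short steps, Python scripts to look and compute and a tool call to move; the robot and the scene stay as the last step left them, time stands still between calls to the robot, and variables do not carry over. Pictures are saved under pics/ and viewed, at most 10 in all, crops included, and the job is handed in when it is done.

Besides the shell and the picture viewer there is one more tool, called after "Call:" as name(argument=value, ...), one argument or row to a line, values as JSON. carry_out: Moves the arm, as the interface text tells. Its arguments: {"type":"object","properties":{"series":{"type":"array","items":{"type":"object","properties":{"delta_rot":{"type":"array","items":{"type":"number"}},"travel":{"type":"array","items":{"type":"number"}},"fingers":{"type":"number"}}}},"squeeze":{"type":"number"}},"required":["series"]}

```bash
mkdir -p pics; cat > h.py <<'E'
import numpy as np, cv2
from workcell import env
def ray(c,u,v,T=None):
    K=np.array([[c['fx'],0,c['cx']],[0,c['fy'],c['cy']],[0,0,1.]])
    p=cv2.undistortPoints(np.array([[[u,v]]],float),K,np.array(c['D'],float))[0,0]
    T=np.array(c['world_from_camera']) if T is None else T
    return T[:3,3],T[:3,:3]@np.array([p[0],-p[1],-1.])
def onz(c,u,v,z,T=None):
    o,d=ray(c,u,v,T); return o+d*(z-o[2])/d[2]
E
python3 - <<'E'
from h import *
import pickle
for n in ('scene','top'):
    c=env.read_camera(n); pickle.dump(c,open(n+'.pkl','wb'))
    cv2.imwrite(f'pics/{n}.png',c['color'][:,:,::-1]); print(n,np.round(c['world_from_camera'],3).tolist(),c['fx'],c['D'])
s=env.get_state();print(s)
E
```

```text
scene [[0.884, -0.266, 0.385, 1.154], [0.468, 0.525, -0.711, -1.018], [-0.013, 0.808, 0.589, 0.939], [0.0, 0.0, 0.0, 1.0]] 505.8220199669032 [-0.10334717  0.          0.          0.          0.        ]
top [[0.02, 0.993, -0.113, 0.429], [-1.0, 0.021, 0.006, 0.015], [0.008, 0.113, 0.994, 1.529], [0.0, 0.0, 0.0, 1.0]] 506.9577174966155 [0.05060437 0.         0.         0.         0.        ]
{'clock': 0.1, 'joint_pos': array([-1.38560184e+00,  3.13932122e-01,  4.51559014e-02,  1.30362143e+00,
       -1.57029141e-05,  1.43120689e+00]), 'qvel': array([-0.00032307, -0.00309295,  0.00094043, -0.00215965,  0.00137275,
       -0.00109183]), 'tau': array([ 2.14986823e-03, -4.81724417e+01,  2.99244207e+01,  1.27666059e-02,
       -2.03705595e-04,  2.90919971e-06]), 'tcp_pos': array([ 0.18339623, -0.54451072,  0.23052006]), 'orientation': array([-8.00275106e-04,  9.86843060e-01,  1.61679110e-01, -2.61049527e-05]), 'wrist_force': array([ 0.28215792, -0.072416  ,  0.18007382]), 'ft_torque': array([-0.04649474,  0.01773485,  0.01803713]), 'grip_force': 0.0, 'finger_gap': 0.08558261070126491}
```

View pics/scene.png

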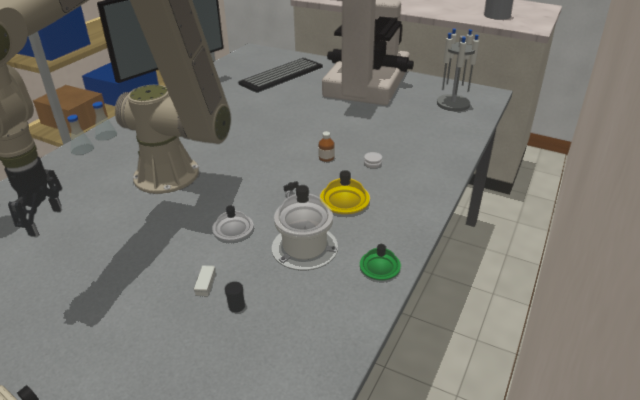

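View pics/top.png

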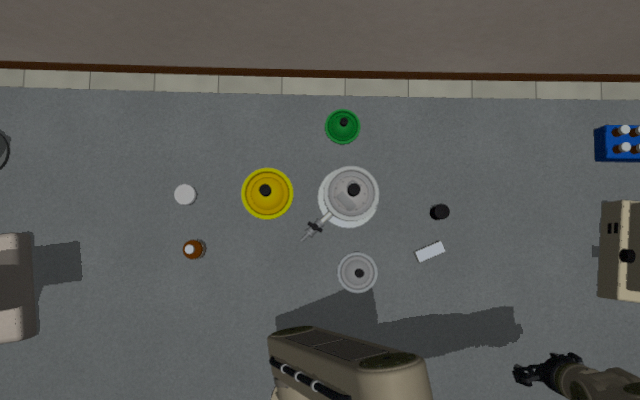

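Top view: candidates for the lid are the grey lid on the desiccator (knob at 353,190), a small grey lid (359,272), a yellow lid (265,190) and a green lid (343,122). I choose the grey one on the desiccator, the larger of the two greys. The cock handle is near (315,227) and the barb points to (303,240). I'll check in a crop.

```bash
python3 - <<'E'
from h import *
import pickle
c=pickle.load(open('top.pkl','rb')); im=c['color'][:,:,::-1]
cv2.imwrite('pics/crop.png',cv2.resize(im[155:255,290:390],None,fx=6,fy=6,interpolation=cv2.INTER_CUBIC))
g=im.max(2); m=(g<50).astype(np.uint8)
n,l,st,ce=cv2.connectedComponentsWithStats(m[155:255,290:390])
for i in range(1,n):
    if st[i,4]>8:
        u,v=ce[i]+[290,155]; print(st[i],u.round(1),v.round(1),onz(c,u,v,.202).round(4),onz(c,u,v,.124).round(4))
E
```

```text
[ 58  29  12  12 117] 353.2 189.4 [ 0.6052 -0.106   0.202 ] [ 0.6156 -0.1131  0.124 ]
[18 67 14 10 59] 314.4 226.6 [ 0.5049 -0.0053  0.202 ] [ 0.5094 -0.0065  0.124 ]
```

View pics/crop.png

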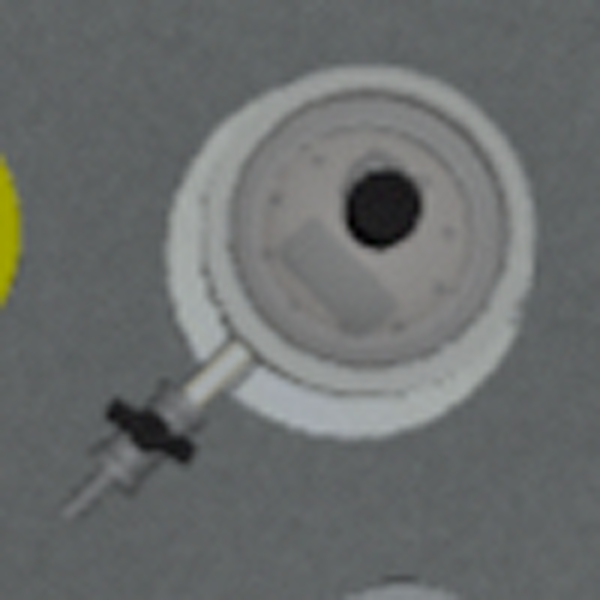

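The crop confirms it: the clear-domed grey lid sits on the white base, with its knob at full-image (353,189). The handle bar runs from (309,223) to (322,231), about square to the pipe. Moving over the cock.

Call:
carry_out(
  series=[
    {"travel":[0.6,1,0.1],"delta_rot":[0,0,0.33],"fingers":0},
    {"travel":[0.6,1,0.1],"delta_rot":[0,0,0.33],"fingers":0},
    {"travel":[0.6,1,0.1],"delta_rot":[0,0,0.33],"fingers":0},
    {"travel":[0.6,1,0.1],"delta_rot":[0,0,0.33],"fingers":0},
    {"travel":[0.6,1,0.1],"delta_rot":[0,0,0.33],"fingers":0},
  ],
)

```text
clock: 0.72
tcp_pos: [0.2588, -0.4189, 0.2435]
orientation: [-0.0, 0.97, 0.243, -0.0]
wrist_force: [-0.4, 0.2, 0.8]
finger_gap: 0.0426
grip_force: 0.0
```

Call:
carry_out(
  series=[
    {"travel":[0.6,1,0.1],"delta_rot":[0,0,0.33],"fingers":0},
    {"travel":[0.6,1,0.1],"delta_rot":[0,0,0.33],"fingers":0},
    {"travel":[0.6,1,0.1],"delta_rot":[0,0,0.33],"fingers":0},
    {"travel":[0.6,1,0.1],"delta_rot":[0,0,0.33],"fingers":0},
    {"travel":[0.6,1,0.1],"delta_rot":[0,0,0.33],"fingers":0},
  ],
)

```text
clock: 1.35
tcp_pos: [0.3337, -0.2939, 0.2561]
orientation: [-0.0, 0.947, 0.322, -0.0]
wrist_force: [0.7, 0.5, 0.6]
finger_gap: 0.0426
grip_force: 0.0
```

Call:
carry_out(
  series=[
    {"travel":[0.6,1,0],"delta_rot":[0,0,0.33],"fingers":0},
    {"travel":[0.6,1,0],"delta_rot":[0,0,0.33],"fingers":0},
    {"travel":[0.6,1,0],"delta_rot":[0,0,0.33],"fingers":0},
    {"travel":[0.6,1,0],"delta_rot":[0,0,0.33],"fingers":0},
    {"travel":[0.6,1,0],"delta_rot":[0,0,0.33],"fingers":0},
  ],
)

```text
clock: 1.98
tcp_pos: [0.4087, -0.169, 0.256]
orientation: [-0.0, 0.917, 0.399, -0.0]
wrist_force: [0.1, -0.0, -0.1]
finger_gap: 0.0424
grip_force: 0.0
```

Call:
carry_out(
  series=[
    {"travel":[0.5,1,0],"delta_rot":[0,0,0.33],"fingers":0},
    {"travel":[0.5,1,0],"delta_rot":[0,0,0.33],"fingers":0},
    {"travel":[0.3,0.8,0],"delta_rot":[0,0,0.33],"fingers":0},
    {"travel":[0,0.2,0],"delta_rot":[0,0,0.33],"fingers":0},
    {"travel":[0,0,0],"delta_rot":[0,0,0.33],"fingers":0},
  ],
)

```text
clock: 2.6
tcp_pos: [0.4406, -0.095, 0.2561]
orientation: [-0.0, 0.881, 0.474, -0.0]
wrist_force: [-0.0, -0.6, -0.8]
finger_gap: 0.0427
grip_force: 0.0
```

```bash
cat > w.py <<'E'
from h import *
from scipy.spatial.transform import Rotation as R
def wrist(name=None):
    s=env.get_state(); c=env.read_camera('wrist')
    T=np.eye(4); q=s['orientation']; T[:3,:3]=R.from_quat([q[1],q[2],q[3],q[0]]).as_matrix(); T[:3,3]=s['tcp_pos']
    W=T@np.array(c['hand_eye'])
    if name: cv2.imwrite(f'pics/{name}.png',c['color'][:,:,::-1])
    return s,c,W,T
def px(c,W,P):
    Q=np.linalg.inv(W)@np.append(P,1); K=np.array([[c['fx'],0,c['cx']],[0,c['fy'],c['cy']],[0,0,1.]])
    return cv2.projectPoints(np.array([[Q[0],-Q[1],-Q[2]]]),np.zeros(3),np.zeros(3),K,np.array(c['D'],float))[0].ravel()
E
python3 - <<'E'
from w import *
s,c,W,T=wrist('w1'); print(s['clock'],s['tcp_pos'],s['finger_gap'],s['joint_pos'].round(2)); print(T[:3,:3].round(3)); print(px(c,W,[.509,-.0065,.124]),px(c,W,[.605,-.106,.202]))
m=(c['color'].max(2)<45).astype(np.uint8)
n,l,st,ce=cv2.connectedComponentsWithStats(m)
for i in range(1,n):
    if st[i,4]>150: print(st[i],ce[i].round(1),onz(c,*ce[i],.124,W).round(4),onz(c,*ce[i],.202,W).round(4))
E
```

```text
2.6 [ 0.44063999 -0.09496456  0.25612395] 0.04265035070119337 [-0.39  0.07 -0.2   1.31 -0.    1.76]
[[ 0.551  0.834 -0.001]
 [ 0.834 -0.551 -0.   ]
 [-0.    -0.    -1.   ]]
[328.1447796   49.67652694] [564.86611442  94.52772324]
[ 508   66   84   58 3742] [550.3  94.5] [ 0.6417 -0.131   0.124 ] [ 0.5975 -0.1013  0.202 ]
[ 489  267   57   54 1257] [512.2 289.3] [ 0.5439 -0.2835  0.124 ] [ 0.5275 -0.2105  0.202 ]
[   60   295   515   105 27160] [318.  362.8] [ 0.337  -0.2535  0.124 ] [ 0.3794 -0.189   0.202 ]
```

View pics/w1.png

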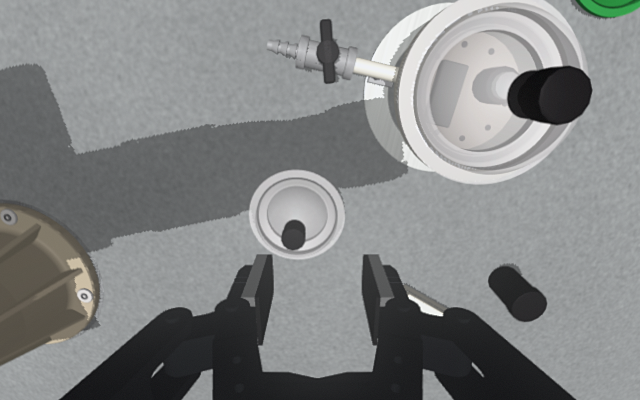

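Wrist view: handle bar from (324,20) to (329,82), centred at (327,51); knob top at about (564,95). Both match the top-view estimates to 1–2 mm.

```bash
python3 - <<'E'
from w import *
s,c,W,T=wrist()
a=c['color'].max(2)[10:95,305:350]; 
m=(a<70).astype(np.uint8); n,l,st,ce=cv2.connectedComponentsWithStats(m); i=1+st[1:,4].argmax()
p=np.argwhere(l==i)[:,::-1]+[305,10]; print(st[i])
(x,y),wh,an=cv2.minAreaRect(p.astype(np.float32)); print(x,y,wh,an, onz(c,x,y,.12,W))
k=np.argsort(p[:,1]); A=p[k[:40]].mean(0);B=p[k[-40:]].mean(0); a,b=onz(c,*A,.122,W),onz(c,*B,.122,W)
d=a-b; print(A,B,a,b,np.degrees(np.arctan2(d[1],d[0])),np.linalg.norm(d))
h=(a+b)/2; k=np.array([.604,-.105]); e=h[:2]-k; print('pipe',np.degrees(np.arctan2(e[1],e[0])),np.linalg.norm(e)); print('tool x',np.degrees(np.arctan2(T[1,0],T[0,0])), h-s['tcp_pos'])
E
```

```text
[ 12   9  22  64 614]
327.5 50.5 (63.0, 21.0) 90.0 [ 0.50864103 -0.00678313  0.12      ]
[325.15   20.975] [329.1    80.175] [0.51825267 0.01139083 0.122     ] [ 0.49775639 -0.02579348  0.122     ] 61.13610406396382 0.04245904251647373
pipe 134.46689461678554 0.13703908787891242
tool x 56.57333741506849 [ 0.06732679  0.08812464 -0.1341808 ]
```

Call:
carry_out(
  series=[
    {"travel":[0.68,0.88,0],"delta_rot":[0,0,0.2],"fingers":0},
    {"travel":[0.68,0.88,0],"delta_rot":[0,0,0.2],"fingers":0},
    {"travel":[0.68,0.88,0],"delta_rot":[0,0,0.2],"fingers":0},
    {"travel":[0.68,0.88,0],"delta_rot":[0,0,0.2],"fingers":0},
    {"travel":[0,0,-0.6],"delta_rot":[0,0,0],"fingers":0},
  ],
)

```text
clock: 3.32
tcp_pos: [0.5105, -0.007, 0.2416]
orientation: [0.001, 0.861, 0.508, 0.001]
wrist_force: [0.1, 0.1, -0.5]
finger_gap: 0.0429
grip_force: 0.0
```

Call:
carry_out(
  series=[
    {"travel":[0,0,-1],"delta_rot":[0,0,0],"fingers":0},
    {"travel":[0,0,-1],"delta_rot":[0,0,0],"fingers":0},
    {"travel":[0,0,-1],"delta_rot":[0,0,0],"fingers":0},
    {"travel":[0,0,-0.5],"delta_rot":[0,0,0],"fingers":0},
    {"travel":[0,0,0],"delta_rot":[0,0,0],"fingers":0},
  ],
)

```text
clock: 3.95
tcp_pos: [0.5079, -0.0076, 0.1529]
orientation: [-0.001, 0.862, 0.507, -0.001]
wrist_force: [0.5, 0.0, -1.1]
finger_gap: 0.0426
grip_force: 0.0
```

```bash
python3 - <<'E'
from w import *
s,c,W,T=wrist('w2'); print(s['clock'],s['tcp_pos'],s['wrist_force'],np.degrees(np.arctan2(T[1,0],T[0,0])),px(c,W,[.5086,-.007,.124]))
E
```

```text
3.95 [ 0.50788292 -0.00757063  0.15288572] [ 0.50473408  0.04625712 -1.12326711] 60.939941296887525 [317.762843   241.20379293]
```

View pics/w2.png

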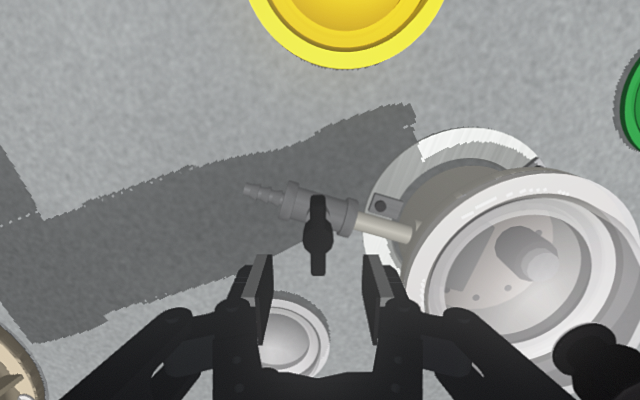

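Handle (317,236) is vertical in the picture, midway between the pads and clear of them. Descending and pinching it.

Call:
carry_out(
  series=[
    {"travel":[0.04,0.05,-0.7],"delta_rot":[0,0,0],"fingers":0},
    {"travel":[0,0,-0.7],"delta_rot":[0,0,0],"fingers":0},
    {"travel":[0,0,-0.7],"delta_rot":[0,0,0],"fingers":0},
    {"travel":[0,0,0],"delta_rot":[0,0,0],"fingers":0},
    {"travel":[0,0,0],"delta_rot":[0,0,0],"fingers":0.5},
  ],
  squeeze=25,
)

```text
clock: 4.62
tcp_pos: [0.5108, -0.0059, 0.1025]
orientation: [0.001, 0.862, 0.508, 0.001]
wrist_force: [-0.1, -0.2, -0.2]
finger_gap: 0.0256
grip_force: 0.0
```

Call:
carry_out(
  series=[
    {"travel":[0,0,0],"delta_rot":[0,0,0],"fingers":1},
    {"travel":[0,0,0],"delta_rot":[0,0,0],"fingers":1},
    {"travel":[0,0,0],"delta_rot":[0,0,0],"fingers":1},
  ],
  squeeze=25,
)

```text
clock: 5.0
tcp_pos: [0.5094, -0.0051, 0.1026]
orientation: [-0.0, 0.861, 0.508, 0.0]
wrist_force: [-4.0, 2.8, 6.0]
finger_gap: 0.0087
grip_force: 26.9
```

Call:
carry_out(
  series=[
    {"travel":[-0.03,0.02,0],"delta_rot":[0,0,0.8],"fingers":1},
    {"travel":[0,0,0],"delta_rot":[0,0,0.8],"fingers":1},
    {"travel":[0,0,0],"delta_rot":[0,0,0.8],"fingers":1},
    {"travel":[0,0,0],"delta_rot":[0,0,0.8],"fingers":1},
    {"travel":[0,0,0],"delta_rot":[0,0,0.8],"fingers":1},
  ],
)

```text
clock: 5.62
tcp_pos: [0.5086, -0.0048, 0.1026]
orientation: [-0.0, 0.743, 0.67, 0.0]
wrist_force: [-4.3, 1.9, 6.4]
finger_gap: 0.0084
grip_force: 27.0
```

Call:
carry_out(
  series=[
    {"travel":[0,0,0],"delta_rot":[0,0,0.8],"fingers":1},
    {"travel":[0,0,0],"delta_rot":[0,0,0.8],"fingers":1},
    {"travel":[0,0,0],"delta_rot":[0,0,0.8],"fingers":1},
    {"travel":[0,0,0],"delta_rot":[0,0,0.8],"fingers":1},
    {"travel":[0,0,0],"delta_rot":[0,0,0.8],"fingers":1},
  ],
)

```text
clock: 6.25
tcp_pos: [0.5078, -0.0048, 0.1026]
orientation: [-0.001, 0.595, 0.804, -0.0]
wrist_force: [-7.5, 0.6, 9.3]
finger_gap: 0.0087
grip_force: 27.3
```

Call:
carry_out(
  series=[
    {"travel":[0,0,0],"delta_rot":[0,0,0.8],"fingers":1},
    {"travel":[0,0,0],"delta_rot":[0,0,0.8],"fingers":1},
    {"travel":[0,0,0],"delta_rot":[0,0,0.8],"fingers":1},
    {"travel":[0,0,0],"delta_rot":[0,0,0.8],"fingers":1},
    {"travel":[0,0,0],"delta_rot":[0,0,0.8],"fingers":1},
  ],
)

```text
clock: 6.88
tcp_pos: [0.5071, -0.0052, 0.1026]
orientation: [-0.001, 0.423, 0.906, -0.001]
wrist_force: [-9.6, -0.4, 11.1]
finger_gap: 0.0082
grip_force: 27.5
```

```bash
python3 - <<'E'
from w import *
s=env.get_state(); q=s['orientation']; T=R.from_quat([q[1],q[2],q[3],q[0]]).as_matrix(); print(s['clock'],s['tcp_pos'],s['wrist_force'],s['ft_torque'],np.degrees(np.arctan2(T[1,0],T[0,0])))
E
```

```text
6.875 [ 0.50705074 -0.00522744  0.10255993] [-9.55393389 -0.39815396 11.08778164] [-0.02193672  1.81441234 -0.09990409] 129.89703611491666
```

Call:
carry_out(
  series=[
    {"travel":[0,0,0],"delta_rot":[0,0,0.4],"fingers":1},
    {"travel":[0,0,0],"delta_rot":[0,0,0.3],"fingers":1},
    {"travel":[0,0,0],"delta_rot":[0,0,0],"fingers":1},
  ],
)

```text
clock: 7.25
tcp_pos: [0.5069, -0.0053, 0.1026]
orientation: [-0.001, 0.392, 0.92, -0.001]
wrist_force: [-9.2, -0.8, 10.7]
finger_gap: 0.0085
grip_force: 27.5
```

```bash
python3 - <<'E'
from w import *
s=env.get_state(); q=s['orientation']; T=R.from_quat([q[1],q[2],q[3],q[0]]).as_matrix(); print(s['clock'],s['tcp_pos'],s['wrist_force'],s['ft_torque'],np.degrees(np.arctan2(T[1,0],T[0,0])))
E
```

```text
7.25 [ 0.50693224 -0.00529339  0.10256245] [-9.15100999 -0.84749521 10.73659321] [-0.11281414  1.78734    -0.01164222] 133.7813592624928
```

Call:
carry_out(
  series=[
    {"travel":[0,0,0],"delta_rot":[0,0,0],"fingers":0},
    {"travel":[0,0,0],"delta_rot":[0,0,0],"fingers":0},
    {"travel":[0,0,0.8],"delta_rot":[0,0,0],"fingers":0},
    {"travel":[0,0,1],"delta_rot":[0,0,0],"fingers":0},
    {"travel":[0,0,1],"delta_rot":[0,0,0],"fingers":0},
  ],
)

```text
clock: 7.88
tcp_pos: [0.5096, -0.0052, 0.1721]
orientation: [0.0, 0.393, 0.92, 0.0]
wrist_force: [0.3, -0.3, 0.0]
finger_gap: 0.0425
grip_force: 0.0
```

Call:
carry_out(
  series=[
    {"travel":[0,0,1],"delta_rot":[0,0,0],"fingers":-1},
    {"travel":[0,0,1],"delta_rot":[0,0,0],"fingers":-1},
    {"travel":[0,0,1],"delta_rot":[0,0,0],"fingers":-1},
    {"travel":[0,0,0.5],"delta_rot":[0,0,0],"fingers":-1},
    {"travel":[0,0,0],"delta_rot":[0,0,0],"fingers":-1},
  ],
)

```text
clock: 8.5
tcp_pos: [0.5099, -0.0053, 0.2594]
orientation: [0.001, 0.393, 0.92, 0.0]
wrist_force: [0.8, -0.0, -0.3]
finger_gap: 0.0853
grip_force: 0.0
```

```bash
python3 - <<'E'
from w import *
s,c,W,T=wrist('w3'); print(s['clock'],s['tcp_pos'],s['wrist_force'],s['joint_pos'].round(2),px(c,W,[.5086,-.007,.124]),px(c,W,[.6066,-.107,.202]))
E
```

```text
8.5 [ 0.50991021 -0.00533612  0.25940505] [ 0.81982865 -0.02422735 -0.30514439] [-0.17  0.18 -0.06  1.33  0.    0.64] [314.82475834 189.51632007] [316.65172087 387.0026864 ]
```

View pics/w3.png

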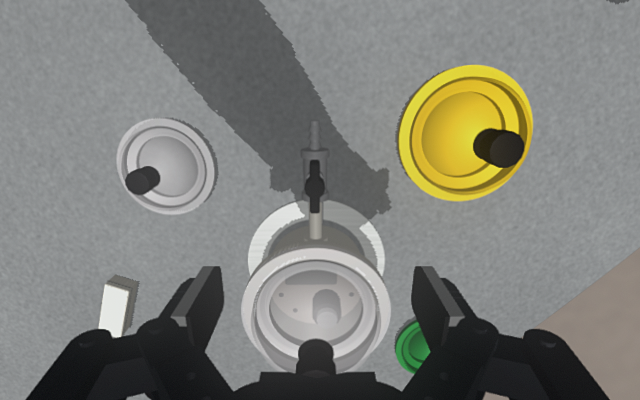

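The handle bar (315,160)–(315,213) now lies along the pipe (315,122)–(316,240), so the cock is open. The lid is still seated, so I move over the knob.

Call:
carry_out(
  series=[
    {"travel":[0.97,-1,0],"delta_rot":[0,0,0],"fingers":-1},
    {"travel":[0.97,-1,0],"delta_rot":[0,0,0],"fingers":-1},
    {"travel":[0.97,-1,0],"delta_rot":[0,0,0],"fingers":-1},
    {"travel":[0.97,-1,0],"delta_rot":[0,0,0],"fingers":-1},
    {"travel":[0,-0.04,0],"delta_rot":[0,0,0],"fingers":-1},
  ],
)

```text
clock: 9.18
tcp_pos: [0.6069, -0.1078, 0.2561]
orientation: [-0.001, 0.393, 0.919, -0.0]
wrist_force: [-0.2, 0.4, -0.7]
finger_gap: 0.0853
grip_force: 0.0
```

```bash
python3 - <<'E'
from w import *
s,c,W,T=wrist('w4'); print(s['clock'],s['tcp_pos'],s['joint_pos'].round(2),px(c,W,[.606,-.1065,.202]))
c=env.read_camera('top'); a=c['color'][150:245,295:390,::-1]; cv2.imwrite('pics/t4.png',cv2.resize(a,None,fx=6,fy=6))
E
```

```text
9.175 [ 0.60685666 -0.10778198  0.25614655] [-0.31  0.39  0.22  1.4  -0.    0.5 ] [317.98429782 223.51763598]
```

View pics/w4.png

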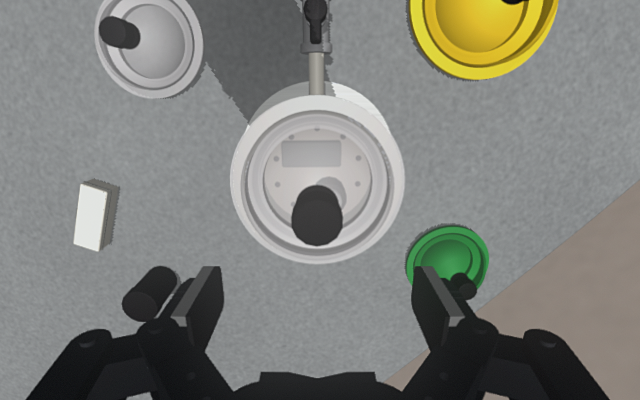

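The knob's top disc, at about (317,219), is centred between the open fingers, within 1–2 mm. Descending and gripping.

Call:
carry_out(
  series=[
    {"travel":[0,0.02,-0.9],"delta_rot":[0,0,0],"fingers":-1},
    {"travel":[0,0,-0.9],"delta_rot":[0,0,0],"fingers":-1},
    {"travel":[0,0,-0.9],"delta_rot":[0,0,0],"fingers":-1},
    {"travel":[0,0,-0.7],"delta_rot":[0,0,0],"fingers":-1},
    {"travel":[0,0,0],"delta_rot":[0,0,0],"fingers":-0.2},
  ],
  squeeze=60,
)

```text
clock: 9.9
tcp_pos: [0.6043, -0.1043, 0.1723]
orientation: [-0.002, 0.392, 0.92, -0.0]
wrist_force: [-0.0, -0.6, -0.5]
finger_gap: 0.07
grip_force: 0.0
```

Call:
carry_out(
  series=[
    {"travel":[0,0,0],"delta_rot":[0,0,0],"fingers":0},
    {"travel":[0,0,0],"delta_rot":[0,0,0],"fingers":1},
    {"travel":[0,0,0],"delta_rot":[0,0,0],"fingers":1},
    {"travel":[0,0,0],"delta_rot":[0,0,0],"fingers":1},
  ],
)

```text
clock: 10.4
tcp_pos: [0.6065, -0.106, 0.1753]
orientation: [0.001, 0.393, 0.92, -0.0]
wrist_force: [-2.3, -0.5, 6.3]
finger_gap: 0.0323
grip_force: 59.3
```

Call:
carry_out(
  series=[
    {"travel":[0,0,0.05],"delta_rot":[0,0,0],"fingers":1},
    {"travel":[0,0,0.05],"delta_rot":[0,0,0],"fingers":1},
    {"travel":[0,0,0],"delta_rot":[0,0,0],"fingers":1},
  ],
)

```text
clock: 10.78
tcp_pos: [0.6059, -0.1059, 0.1757]
orientation: [-0.0, 0.393, 0.92, -0.0]
wrist_force: [-0.1, -2.0, -3.0]
finger_gap: 0.0323
grip_force: 59.9
```

Call:
carry_out(
  series=[
    {"travel":[0,0,0.05],"delta_rot":[0,0,0],"fingers":1},
    {"travel":[0,0,0.05],"delta_rot":[0,0,0],"fingers":1},
    {"travel":[0,0,0],"delta_rot":[0,0,0],"fingers":1},
  ],
)

```text
clock: 11.15
tcp_pos: [0.6055, -0.1055, 0.1777]
orientation: [-0.001, 0.393, 0.92, -0.0]
wrist_force: [-1.4, -1.4, -8.3]
finger_gap: 0.0322
grip_force: 60.3
```

Call:
carry_out(
  series=[
    {"travel":[0,0,0.05],"delta_rot":[0,0,0],"fingers":1},
    {"travel":[0,0,0.05],"delta_rot":[0,0,0],"fingers":1},
    {"travel":[0,0,0],"delta_rot":[0,0,0],"fingers":1},
  ],
)

```text
clock: 11.52
tcp_pos: [0.6065, -0.1059, 0.1826]
orientation: [0.001, 0.393, 0.92, 0.0]
wrist_force: [-2.6, -1.9, -2.6]
finger_gap: 0.0319
grip_force: 62.4
```

Call:
carry_out(
  series=[
    {"travel":[0,0,0.05],"delta_rot":[0,0,0],"fingers":1},
    {"travel":[0,0,0.05],"delta_rot":[0,0,0],"fingers":1},
    {"travel":[0,0,0],"delta_rot":[0,0,0],"fingers":1},
  ],
)

```text
clock: 11.9
tcp_pos: [0.607, -0.1057, 0.1848]
orientation: [0.001, 0.392, 0.92, 0.0]
wrist_force: [-0.3, 0.6, -3.1]
finger_gap: 0.0325
grip_force: 62.3
```

Call:
carry_out(
  series=[
    {"travel":[0,0,0.05],"delta_rot":[0,0,0],"fingers":1},
    {"travel":[0,0,0.05],"delta_rot":[0,0,0],"fingers":1},
    {"travel":[0,0,0],"delta_rot":[0,0,0],"fingers":1},
  ],
)

```text
clock: 12.28
tcp_pos: [0.6063, -0.1057, 0.1864]
orientation: [0.0, 0.393, 0.92, 0.0]
wrist_force: [-1.0, -0.1, -4.1]
finger_gap: 0.0323
grip_force: 62.3
```

Free of the seal; the pull is down to the lid's weight. Raising to about 20 mm.

Call:
carry_out(
  series=[
    {"travel":[0,0,0.1],"delta_rot":[0,0,0],"fingers":1},
    {"travel":[0,0,0.1],"delta_rot":[0,0,0],"fingers":1},
    {"travel":[0,0,0.1],"delta_rot":[0,0,0],"fingers":1},
    {"travel":[0,0,0.1],"delta_rot":[0,0,0],"fingers":1},
    {"travel":[0,0,0],"delta_rot":[0,0,0],"fingers":1},
  ],
)

```text
clock: 12.9
tcp_pos: [0.6064, -0.1058, 0.1966]
orientation: [0.0, 0.393, 0.92, 0.0]
wrist_force: [-0.7, 0.4, -3.6]
finger_gap: 0.0324
grip_force: 62.3
```

Call:
carry_out(
  series=[
    {"travel":[0,0,0],"delta_rot":[0,0,0],"fingers":1},
    {"travel":[0,0,0],"delta_rot":[0,0,0],"fingers":1},
    {"travel":[0,0,0],"delta_rot":[0,0,0],"fingers":1},
  ],
)

```text
clock: 13.28
tcp_pos: [0.6062, -0.1057, 0.1962]
orientation: [-0.0, 0.393, 0.92, 0.0]
wrist_force: [-1.0, 0.1, -4.2]
finger_gap: 0.0326
grip_force: 62.3
```

```bash
python3 - <<'E'
from w import *
c=env.read_camera('scene'); a=c['color'][150:275,240:380,::-1]; b=env.read_camera('top')['color'][150:275,280:420,::-1]; cv2.imwrite('pics/s5.png',cv2.resize(np.hstack([a,b]),None,fx=2.85,fy=2.85*1.5,interpolation=cv2.INTER_CUBIC)); s=env.get_state(); print(s['tcp_pos'],s['wrist_force'],s['ft_torque'],s['grip_force'])
E
```

```text
[ 0.60623964 -0.10570074  0.19627902] [ 0.00975845  0.0693418  -4.76760596] [ 0.01071314  0.03448992 -0.02494122] 62.27256774902344
```

View pics/s5.png

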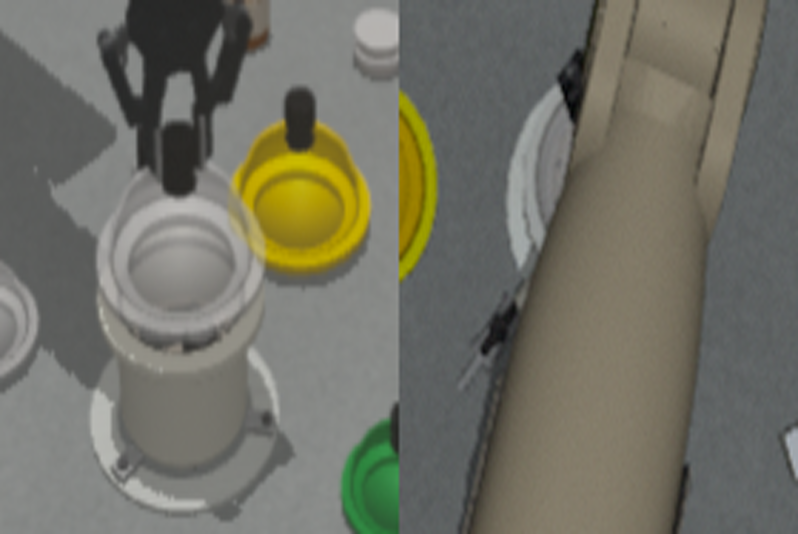

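The lid is held level and centred about 20 mm above the rim, with a visible gap, and the handle is still in line with the pipe. Handing in.

```bash
python3 -c "
from workcell import env
print(env.hand_in())"
```

```text
the job is handed in; nothing more can be done
None
```

The vent cock is open in line with the side pipe, and the lid came free of its seal without jumping. I handed in with the arm holding it level and centred about 20 mm above the rim; no verdict came back.

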